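# Burned-in light pods to the transport carrier, position for position

## Task

The four light pods have finished their burn-in test: move them all from the burn-in rack to the transport carrier, one pod to a bay, each keeping its position number, which on both racks counts from the red end (the pod nearest the red end of the burn-in rack goes in the bay nearest the red end of the carrier, and so on). The carrier may stand either way round. Set each pod down without dropping it, lenses up, midway in its bay, flat on both rails and square to them.

Things in the scene. Friction and masses are not known exactly. Their poses are not given: they have to be found in the camera images.
- pod_amber_centre (a point): loose work-light pod with two round amber lenses on top: a black finned block 46 mm (its x) by 76 mm (its y) by 42 mm high (the lens stands 2 mm higher), about 0.32 kg; this point is at its centre, 21 mm above its underside, z up out of the lenses. Grasp it from above across the 46 mm. It starts standing on its saddle of the burn-in rack
- pod_clear_centre (a point): loose work-light pod with two round clear (white) lenses on top: a black finned block 46 mm (its x) by 76 mm (its y) by 42 mm high (the lens stands 2 mm higher), about 0.32 kg; this point is at its centre, 21 mm above its underside, z up out of the lenses. Grasp it from above across the 46 mm. It starts standing on its saddle of the burn-in rack
- pod_red_centre (a point): loose work-light pod with two round red lenses on top: a black finned block 46 mm (its x) by 76 mm (its y) by 42 mm high (the lens stands 2 mm higher), about 0.32 kg; this point is at its centre, 21 mm above its underside, z up out of the lenses. Grasp it from above across the 46 mm. It starts standing on its saddle of the burn-in rack
- pod_green_centre (a point): loose work-light pod with two round green lenses on top: a black finned block 46 mm (its x) by 76 mm (its y) by 42 mm high (the lens stands 2 mm higher), about 0.32 kg; this point is at its centre, 21 mm above its underside, z up out of the lenses. Grasp it from above across the 46 mm. It starts standing on its saddle of the burn-in rack
- saddle_amber: blue-grey saddle (fixed), the station of the burn-in rack on which the amber pod stands at the start; 40 mm (x) by 92 mm (y, along the rack); origin at the centre of its underside; the pod's underside stands 6 mm above the origin, between lips 84 mm apart along y and 6 mm high. Its y axis points along the rack towards the burn-in rack's red end. The four saddles stand in one row, 98 mm apart
- saddle_clear: blue-grey saddle (fixed), the station of the burn-in rack on which the clear pod stands at the start; 40 mm (x) by 92 mm (y, along the rack); origin at the centre of its underside; the pod's underside stands 6 mm above the origin, between lips 84 mm apart along y and 6 mm high. Its y axis points along the rack towards the burn-in rack's red end. The four saddles stand in one row, 98 mm apart
- saddle_red: blue-grey saddle (fixed), the station of the burn-in rack on which the red pod stands at the start; 40 mm (x) by 92 mm (y, along the rack); origin at the centre of its underside; the pod's underside stands 6 mm above the origin, between lips 84 mm apart along y and 6 mm high. Its y axis points along the rack towards the burn-in rack's red end. The four saddles stand in one row, 98 mm apart
- saddle_green: blue-grey saddle (fixed), the station of the burn-in rack on which the green pod stands at the start; 40 mm (x) by 92 mm (y, along the rack); origin at the centre of its underside; the pod's underside stands 6 mm above the origin, between lips 84 mm apart along y and 6 mm high. Its y axis points along the rack towards the burn-in rack's red end. The four saddles stand in one row, 98 mm apart
- carrier: transport carrier (fixed): two rails along its y, 396 mm long, 40 mm over both, tops 30 mm above the table; white dividers, 4 mm thick and rising 12 mm above the rails, at y = -98, 0, 98 mm; so four bays 94 mm wide centred at x = 0, y = -147, -49, 49, 147 mm. A pod stands on both rails, 76 mm side along y (either way round), its centre 51 mm above the origin (middle of the carrier, on the table)
- carrier_red_end: red end plate of the carrier (fixed), 72 by 10 mm, 55 mm high with a lifting bar along its top; origin at the centre of its underside, on the carrier's y axis at y = +201 or -201 mm (the carrier may stand either way round; its other end plate is grey). The first bay is the one next to it, 54 mm off centre to centre
Not all that is in view belongs to the job. Several things have the shape of the carrier_red_end; the one meant has the colours described above.

How it is judged:
By the outcome, as a careful person would: the job done as asked, in the order asked, and still so for the second after the job is handed in, with the robot touching nothing.
It also fails if it takes over 104 s, if anything falls off the work surface, if the arm or the gripper's body presses on something with over 40 N, if the wrist force passes 120 N, or if a joint passes its speed limit or range.

## Robot

A 6-joint arm with a two-finger parallel gripper is mounted at the origin on the work surface. World frame = base frame: x ahead of the robot, y to its left, z up, the work surface at z = 0. Lengths are in m, angles in rad, forces in N, time in s.
With the tool pointing down it reaches from about 0.375 to 0.975 m from the base axis. Payload 3.8 kg.
Tool frame: the origin (TCP) lies between the finger pads; the fingertips stand 22 mm ahead of it and the grasp point (between the pads) lies 3 mm ahead of it; z points along the fingers, y is the direction in which the jaws open and shut (so a half turn about z gives the same grasp; the last joint's range is limited). The gripper opens to 85 mm and grips with 20 to 120 N. Pads are 22 mm wide; open, the fingers measure 114 mm over their backs; the gripper's body (76 mm by 85 mm) begins 54 mm behind the grasp point. The pads swing forward as they close: fully open they stand 13 mm farther back than shut.
Start: joints at [-1.235, 0.264, 1.604, -0, 1.274, -0.037], TCP at [0.246, -0.629, 0.253] pointing down, gripper open.
Joint ranges: [-2.63, 2.63], [-0.94, 2.18], [0.31, 2.57], [-1.31, 4.45], [0, 2.66], [-2.55, 2.55]. Speed limits (rad/s): [2.57, 2.57, 3.14, 3.14, 3.14, 3.14].

## Interface

Orientations are given as a rotation vector (axis times angle).
In Python, from workcell import * gives the robot as it stands.
- The arm moves only by the tool step_arm, never from a script. Its argument "motion" is a list that holds one entry, the list of rows, each a list of 7 numbers: the finger opening in m, from 0 to 0.0854, then the shift along the world's x, y, z in m, then the turn, a rotation vector about the world's x, y, z in degrees. A call has exactly 8 rows; each row is the pose to reach, as a shift and turn from the pose measured when the call began; what a row does not reach only later rows make up. A row lasts 1/8 s, in which the tool goes at most 62.5 mm and 10.7 degrees, less where a joint would pass 70% of its speed; a pose out of reach is approached as far as the arm can. A call with a gripper value outside its range is refused whole. The fingers move at their own pace and stop on an object; "newtons" is the grip in N (left out, the last holds). Time passes only in rows, so rows that repeat a pose let the fingers close, or fill a call up. It gives the time, the measured TCP pose, the force and the opening at its end, in the units of the state.
- read_state(): the state, without advancing time (a new reading comes with each control period).
- read_camera(name): name is "scene" or "top" or "wrist"; returns (picture, depth): 480x640x3 uint8, blue, green, red; 480x640 float32, m along the optical axis (not along the pixel's ray), 0 where there is no reading.
- get_calibration(name): a dict with "K" (3x3 intrinsics, pixels), "world_from_camera" (4x4, takes a point from camera to world coordinates). Camera axes: x right, y down, z forward; pixel columns grow to the right and rows downward; lengths in m; the calibration is good to about 2 mm. A picture is of the moment at which its call begins: read the wrist's pose just before it. get_calibration takes no time and is no camera call; for the wrist camera it gives the pose at the moment of the call.
- finish_job(): hands the job in, once; it reports no verdict.
Trained networks look in the newest picture that a camera, given by its name, has taken for a name from the list of things; names that differ only in an ending like _2 or _b are one class to them, and where a whole thing is asked for, a point or a joint stands for the part that bears it (a point fixed in the world has none). Each returns a list of dicts, best first, with "score" (0 to 1); they miss things now and then, are a little off and sometimes report something else, mostly with a low value. They report only what shows in the picture. A call takes as long as a camera call. They do not tell look-alikes from the thing itself.
- spot_in(camera, thing): "xyz" ([x, y, z] in m, in the coordinates of the camera as it stood for that picture, good to about 4 mm: the middle of the surface that is visible of it).
- regions_of(camera, thing): "region" (480x640 bool, what is visible of it).
The state is a dict: "time": time; "q": joint angles; "joint_vel": joint speeds; "joint_torque": joint torques, N m; "tool_pos": TCP position; "tcp_rot": TCP orientation; "wrist_force": force on the tool from outside, world axes, zero at the start; "torque": the same for the moment, N m; "width": opening from 0.0 (shut) to 1.0 (fully open).
Only numpy, scipy, OpenCV 4.12 (cv2) and the standard library are available. Lean on these libraries where they do the work, as an engineer would, in place of code of your own. Each camera call takes 0.05 s, during which the arm holds its last target. There are 200 camera calls.

## Working session

There is one attempt and no reset: what is moved stays moved. The work goes in short steps, Python scripts to look and compute and a tool call to move; the robot and the scene stay as the last step left them, time stands still between calls to the robot, and variables do not carry over. Pictures are saved under pics/ and viewed, on a budget of 14 in all, crops included, one or two more only if the job needs it, and the job is handed in when it is done.

Besides the shell and the picture viewer there is one more tool, called after "Emit:" as name(argument=value, ...), one argument or row to a line, values as JSON. step_arm: Moves the arm, as the interface text tells. Its arguments: {"type":"object","properties":{"motion":{"type":"array"},"newtons":{"type":"number"}},"required":["motion"]}

```bash
ls; mkdir -p pics; python3 - <<'E'
from workcell import *
import cv2
s=read_state();print(s)
for n in ("scene","top"):
    p,d=read_camera(n);cv2.imwrite(f"pics/{n}0.png",p)
    c=get_calibration(n);print(n,c["K"].tolist() if hasattr(c["K"],"tolist") else c["K"],c["world_from_camera"])
E
```

```text
pics
{'time': 0.0, 'q': array([-1.23489481e+00,  2.64767199e-01,  1.60540088e+00, -5.27113725e-07,
        1.27369423e+00, -3.68726300e-02]), 'joint_vel': array([ 1.47087220e-03, -2.03486661e-04,  2.45300573e-05,  4.69145259e-04,
       -6.52819571e-04, -3.74143768e-04]), 'joint_torque': array([ 5.28174496e-04, -5.15105581e+01, -3.67314184e+01, -1.35327368e-04,
        1.30050562e-02,  1.44316729e-06]), 'tool_pos': array([ 0.24562199, -0.62798051,  0.25193799]), 'tcp_rot': array([-3.08497528e+00, -5.81752127e-01,  5.31463958e-04]), 'wrist_force': array([ 0.22384301,  0.90140818, -0.49823769]), 'torque': array([-0.04470397, -0.01061126,  0.01452436]), 'width': 1.000857021390745}
scene [[463.6177302376751, 0.0, 313.62479819539215], [0.0, 463.6177302376751, 238.74691951998528], [0.0, 0.0, 1.0]] [[-0.13201316  0.82911773 -0.5432645   0.98918029]
 [ 0.99118181  0.10408189 -0.08200959  0.11847916]
 [-0.01145161 -0.54930024 -0.83554659  0.66632516]
 [ 0.          0.          0.          1.        ]]
top [[606.5808054696158, 0.0, 322.336600075012], [0.0, 606.5808054696158, 232.72170960100158], [0.0, 0.0, 1.0]] [[-0.01389425 -0.99792322  0.06289831  0.54530295]
 [-0.99984893  0.01320899 -0.01129742  0.04887208]
 [ 0.01044314 -0.06304578 -0.997956    1.22866617]
 [ 0.          0.          0.          1.        ]]
```

View pics/top0.png

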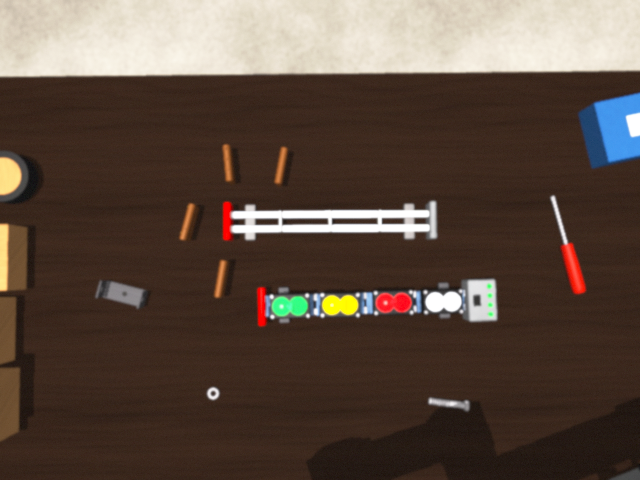

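View pics/scene0.png

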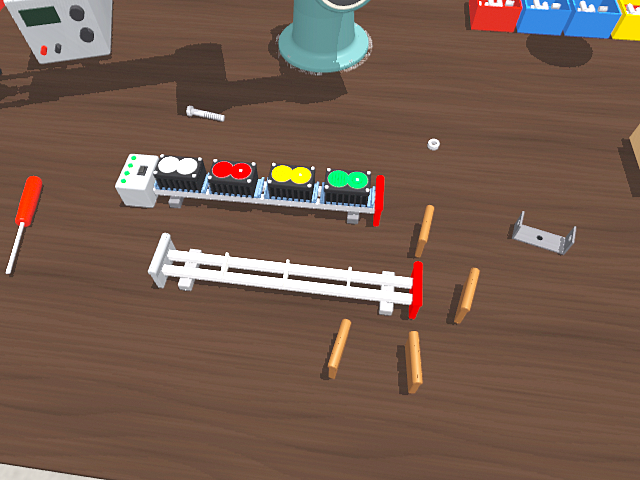

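Top view: the four pods green, amber, red, clear run left to right at (290,306), (340,305), (393,302), (444,301). The burn-in rack's red plate is at (262,306), next to green. There are two look-alike red plates. The one at (262,306) ends the rack that holds the pods. The one at (227,220) ends the empty white-railed carrier, with its grey plate at (433,219), so it is the carrier's red end. I'll confirm it in a crop.

```bash
cat > h.py <<'E'
from workcell import *
import cv2, numpy as np
def ray(cal,uv):
    K=np.array(cal["K"]);T=np.array(cal["world_from_camera"])
    d=T[:3,:3]@np.linalg.inv(K)@np.array([uv[0],uv[1],1.]);return T[:3,3],d
def atz(cal,uv,z):
    o,d=ray(cal,uv);return o+d*(z-o[2])/d[2]
def tri(c1,u1,c2,u2):
    o1,d1=ray(c1,u1);o2,d2=ray(c2,u2)
    t=np.linalg.lstsq(np.c_[d1,-d2],o2-o1,rcond=None)[0]
    p,q=o1+t[0]*d1,o2+t[1]*d2;return (p+q)/2,np.linalg.norm(p-q)
def cloud(cal,d):
    v,u=np.mgrid[0:480,0:640];K=np.array(cal["K"]);T=np.array(cal["world_from_camera"])
    P=np.stack([(u-K[0,2])/K[0,0]*d,(v-K[1,2])/K[1,1]*d,d],-1)
    return P@T[:3,:3].T+T[:3,3]
R={"green":((50,120,90),(80,255,255)),"amber":((18,140,110),(35,255,255)),"red":((0,150,90),(6,255,255))}
def mask(p,col):
    h=cv2.cvtColor(p,cv2.COLOR_BGR2HSV)
    if col=="clear": return cv2.inRange(h,(0,0,200),(180,40,255))
    m=cv2.inRange(h,*R[col])
    if col=="red": m|=cv2.inRange(h,(174,150,90),(180,255,255))
    return m
def blobs(m,amin=40):
    n,l,s,c=cv2.connectedComponentsWithStats(m)
    return [(c[i].round(1).tolist(),s[i].tolist()) for i in range(1,n) if s[i][4]>=amin]
E
python3 - <<'E'
from h import *
for n in ("top","scene"):
    p=cv2.imread(f"pics/{n}0.png")
    for c in ("green","amber","red","clear"): print(n,c,blobs(mask(p,c)))
c=get_calibration("top");p,d=read_camera("top");P=cloud(c,d)
for v in (214,221,229): print([ (P[v,u]*1000).round().tolist() for u in (227,260,300,331,360,400,433)])
print([(P[303,u]*1000).round().tolist() for u in (262,290,316,340,366,393,444)])
a=cv2.resize(p[190:335,210:510],None,fx=2.6,fy=2.6,interpolation=cv2.INTER_CUBIC);cv2.imwrite("pics/crop1.png",a)
E
```

```text
top green [([289.7, 305.7], [272, 296, 36, 20, 557])]
top amber [([339.8, 304.6], [322, 295, 36, 20, 592])]
top red [([226.5, 220.8], [222, 201, 11, 40, 383]), ([573.1, 268.7], [560, 242, 27, 53, 781]), ([260.8, 306.2], [256, 286, 11, 41, 359]), ([393.5, 302.3], [376, 293, 36, 20, 574])]
top clear [([315.1, 36.1], [0, 0, 640, 76, 46760]), ([633.6, 124.0], [626, 113, 14, 24, 256]), ([559.0, 219.8], [552, 197, 15, 47, 129]), ([432.5, 218.9], [431, 202, 4, 35, 134]), ([331.0, 220.9], [232, 205, 198, 34, 3272]), ([481.2, 299.6], [469, 281, 27, 39, 749]), ([443.0, 301.3], [426, 292, 35, 20, 573]), ([212.7, 393.0], [208, 388, 10, 11, 63])]
scene green [([347.0, 178.8], [328, 170, 40, 18, 515])]
scene amber [([627.1, 23.3], [611, 0, 29, 41, 786]), ([290.8, 173.8], [272, 165, 39, 19, 512])]
scene red [([493.6, 16.1], [469, 0, 53, 33, 1353]), ([43.5, 50.0], [41, 46, 6, 9, 50]), ([231.1, 169.7], [213, 161, 38, 18, 476]), ([378.6, 199.3], [373, 175, 12, 52, 415]), ([29.1, 200.4], [15, 176, 27, 51, 643]), ([416.2, 289.0], [408, 261, 15, 59, 605])]
scene clear [([13.1, 0.6], [4, 0, 25, 3, 46]), (
[... 528 characters left out ...]
 ([289.0, 276.6], [161, 249, 252, 63, 5779]), ([34.3, 474.1], [0, 464, 103, 16, 836])]
[[658.0, 220.0, 55.0], [660.0, 158.0, 31.0], [658.0, 79.0, 33.0], [658.0, 18.0, 30.0], [657.0, -40.0, 30.0], [656.0, -119.0, 30.0], [653.0, -181.0, 52.0]]
[[644.0, 220.0, 56.0], [649.0, 162.0, -4.0], [647.0, 80.0, 1.0], [646.0, 17.0, 3.0], [646.0, -42.0, -1.0], [644.0, -123.0, 1.0], [639.0, -180.0, 54.0]]
[[629.0, 221.0, 49.0], [630.0, 159.0, 30.0], [629.0, 79.0, 31.0], [628.0, 18.0, 31.0], [627.0, -40.0, 27.0], [626.0, -119.0, 32.0], [624.0, -180.0, 52.0]]
[[485.0, 154.0, 54.0], [486.0, 99.0, 80.0], [481.0, 50.0, -1.0], [485.0, 4.0, 81.0], [480.0, -51.0, -1.0], [483.0, -96.0, 75.0], [482.0, -193.0, 77.0]]
```

View pics/crop1.png

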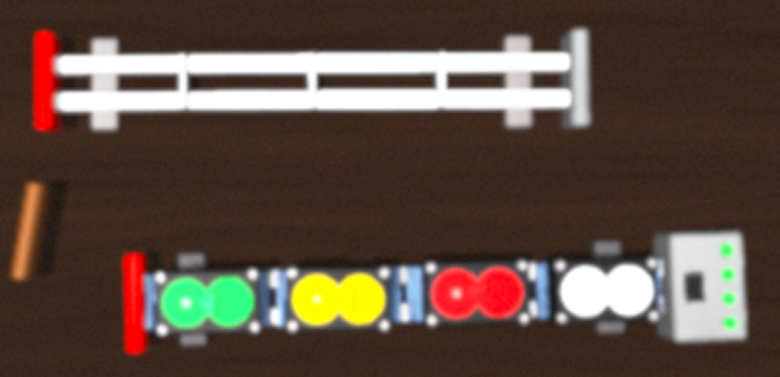

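The crop confirms it: the carrier's red plate is at crop (44,80), on the empty two-rail carrier, and the rack's own red plate is at (133,303). Red is at +y on both, so the bay order from the red end is green, amber, red, clear.

```bash
python3 - <<'E'
from h import *
ct,cs=get_calibration("top"),get_calibration("scene")
for n,a,b in [("g",(289.7,305.7),(347,178.8)),("a",(339.8,304.6),(290.8,173.8)),("r",(393.5,302.3),(231.1,169.7)),("c",(443,301.3),(177.2,164.9))]:
    p,e=tri(ct,a,cs,b);print(n,(p*1000).round(1),round(e*1000,1))
p,d=read_camera("top");P=cloud(ct,d);z=P[...,2]
m=(abs(P[...,0]-.643)<.04)&(abs(P[...,1]-.02)<.185)&(z>.02)&(z<.045)
q=P[m][:,:2];mu=q.mean(0);w,v=np.linalg.eigh(np.cov(q.T));print(mu,v[:,1],z[m].mean(), q[:,0].min(),q[:,0].max())
for n,y in(("red",.22),("grey",-.18)):
    m=(abs(P[...,0]-.643)<.05)&(abs(P[...,1]-y)<.02)&(z>.046);print(n,P[m].mean(0).round(4),z[m].max())
print(get_calibration("wrist"))
E
```

```text
g [480.7  99.6  76.6] 0.5
a [481.3   5.1  76.7] 0.7
r [484.2 -96.8  76.1] 0.4
c [ 484.7 -190.9   76.1] 0.1
[0.64451438 0.02347566] [0.00671959 0.99997742] 0.029612714787817268 0.6228382247282259 0.6768870431591278
red [0.6466 0.2204 0.0529] 0.06016358114961462
grey [ 0.6434 -0.1799  0.0523] 0.05839185685911974
{'K': array([[430.85593833,   0.        , 322.04764872],
       [  0.        , 430.85593833, 235.35384116],
       [  0.        ,   0.        ,   1.        ]]), 'world_from_camera': array([[ 3.65274112e-01, -8.87923123e-01, -2.79584246e-01,
         3.16646569e-01],
       [-9.30899483e-01, -3.48729076e-01, -1.08693076e-01,
        -6.00008212e-01],
       [-9.88060664e-04,  2.99967597e-01, -9.53948879e-01,
         3.73520040e-01],
       [ 0.00000000e+00,  0.00000000e+00,  0.00000000e+00,
         1.00000000e+00]])}
```

Emit:
step_arm(
  motion=[
    [[0.085,0.04,0.06,0.02,0,0,10],[0.085,0.07,0.12,0.04,0,0,20],[0.085,0.1,0.18,0.06,0,0,30],[0.085,0.13,0.24,0.08,0,0,40],[0.085,0.16,0.3,0.08,0,0,50],[0.085,0.18,0.36,0.08,0,0,60],[0.085,0.2,0.42,0.08,0,0,68],[0.085,0.2,0.48,0.08,0,0,68]],
  ],
)

```text
time: 1.2
tool_pos: [0.4415, -0.1815, 0.3323]
tcp_rot: [-2.232, -2.21, 0.001]
wrist_force: [0.9, 0.2, 0.1]
width: 0.995
```

```bash
python3 - <<'E'
from h import *
c=get_calibration("wrist");p,d=read_camera("wrist");cv2.imwrite("pics/w1.png",p);np.savez("w1.npz",d=d,T=c["world_from_camera"])
for k in ("green","amber","red","clear"): print(k,blobs(mask(p,k),150))
E
```

```text
green []
amber []
red [([375.4, 94.2], [354, 49, 41, 81, 2005]), ([410.8, 401.8], [353, 357, 104, 86, 3941])]
clear [([536.2, 100.9], [490, 0, 87, 189, 8267]), ([365.5, 32.3], [344, 27, 46, 11, 299]), ([371.4, 200.3], [352, 164, 41, 74, 2431]), ([169.2, 222.7], [165, 209, 10, 28, 225]), ([383.6, 271.9], [344, 250, 62, 47, 1557]), ([486.0, 342.3], [460, 314, 53, 56, 903]), ([138.9, 381.0], [127, 375, 21, 15, 204]), ([505.1, 381.2], [498, 375, 20, 15, 188])]
```

View pics/w1.png

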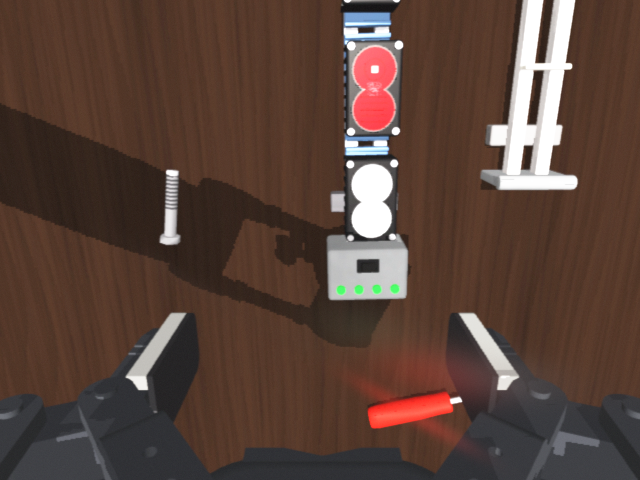

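Wrist view: red pod lenses are at (375,94), clear lenses at (371,200) with the grey box just below, and the carrier's grey end at (530,180). Next I'll move to a view that covers both racks.

Emit:
step_arm(
  motion=[
    [[0.085,0.03,0.04,0.02,0,0,0],[0.085,0.06,0.08,0.04,0,0,0],[0.085,0.09,0.12,0.06,0,0,0],[0.085,0.12,0.15,0.08,0,0,0],[0.085,0.12,0.15,0.08,0,0,0],[0.085,0.12,0.15,0.08,0,0,0],[0.085,0.12,0.15,0.08,0,0,0],[0.085,0.12,0.15,0.08,0,0,0]],
  ],
)

```text
time: 2.25
tool_pos: [0.561, -0.0255, 0.4118]
tcp_rot: [-2.226, -2.208, -0.006]
wrist_force: [0.3, -0.2, -0.8]
width: 0.998
```

```bash
cat >> h.py <<'E'
def pods(p,c,z,cols=("green","amber","red","clear")):
    out={}
    for k in cols:
        n,l,s,_=cv2.connectedComponentsWithStats(mask(p,k))
        for i in range(1,n):
            x,y,w,h,a=s[i]
            if a<300 or x==0 or y==0 or x+w>639 or y+h>479: continue
            hull=cv2.convexHull(np.argwhere(l==i)[:,::-1].astype(np.float32))[:,0]
            W=np.array([atz(c,u,z) for u in hull])
            r=cv2.minAreaRect((W[:,:2]*1000).astype(np.float32))
            sh=sorted(r[1])
            v,u=np.nonzero(l==i)
            D=np.array([atz(c,t,z) for t in zip(u[::5],v[::5])])[:,:2]
            e=np.linalg.eigh(np.cov(D.T))[1][:,1]
            if sh[0]<28 or sh[0]>46 or sh[1]>85 or sh[1]<55: continue
            out.setdefault(k,[]).append((np.round(r[0],1).tolist(),np.round(sh,1).tolist(),round(np.degrees(np.arctan(-e[0]/e[1])),2),(D.mean(0)*1000).round(1).tolist()))
    return out
E
python3 - <<'E'
from h import *
s=read_state();print(s["tool_pos"],s["tcp_rot"])
c=get_calibration("wrist");p,d=read_camera("wrist");cv2.imwrite("pics/w2.png",p);np.savez("w2.npz",d=d,T=c["world_from_camera"])
print(pods(p,c,.0765))
c1=dict(c);c1["world_from_camera"]=np.load("w1.npz")["T"];print(pods(cv2.imread("pics/w1.png"),c1,.0765))
print(pods(cv2.imread("pics/top0.png"),get_calibration("top"),.0765))
E
```

```text
[ 0.5609547  -0.02550687  0.4118026 ] [-2.22638641 -2.20831396 -0.00602405]
{'green': [([479.8, 99.3], [33.8, 65.4], np.float64(1.19), [480.0, 99.8])], 'amber': [([480.6, 4.1], [35.3, 65.0], np.float64(-0.45), [480.5, 4.3])], 'red': [([484.3, -97.6], [35.1, 65.8], np.float64(0.88), [484.1, -97.3])], 'clear': [([484.1, -193.1], [35.3, 65.7], np.float64(-0.7), [484.2, -191.8])]}
{'red': [([484.5, -97.3], [33.6, 62.7], np.float64(-6.68), [486.3, -100.6])], 'clear': [([485.3, -191.6], [35.3, 66.9], np.float64(2.27), [484.7, -190.9])]}
{'green': [([481.1, 99.7], [35.7, 66.1], np.float64(0.34), [480.7, 98.2])], 'amber': [([481.6, 5.3], [35.7, 66.2], np.float64(0.32), [481.5, 4.0])], 'red': [([483.9, -97.0], [35.8, 66.4], np.float64(0.01), [484.3, -97.4])], 'clear': [([484.4, -190.9], [35.8, 64.7], np.float64(1.4), [484.8, -192.0])]}
```

View pics/w2.png

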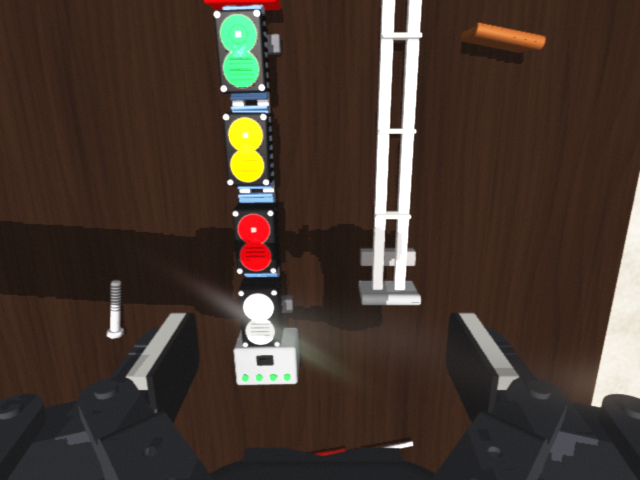

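Wrist view 2: pods green (240,50), amber (246,150), red (254,242) and clear (259,318). The carrier dividers are at (401,36), (397,131) and (393,215), and its grey end plate is at (390,293). Now I'll refine the carrier's position.

```bash
python3 - <<'E'
from h import *
for nm in("w2","top0"):
    c=dict(get_calibration("wrist" if nm=="w2" else "top"))
    p=cv2.imread(f"pics/{nm}.png");h=cv2.cvtColor(p,cv2.COLOR_BGR2GRAY)
    if nm=="w2": c["world_from_camera"]=np.load("w2.npz")["T"]
    # rectify planes to mm grid: x 600..690, y -190..230, 0.5 mm
    o,s=np.array([.60,-.20]),.0005
    T=np.linalg.inv(np.array(c["world_from_camera"]));K=np.array(c["K"])
    def rect(z):
        xs=o[0]+s*np.arange(180);ys=o[1]+s*np.arange(860);X,Y=np.meshgrid(xs,ys)
        q=np.stack([X,Y,0*X+z,0*X+1],-1)@(K@T[:3]).T
        return cv2.remap(h,(q[...,0]/q[...,2]).astype(np.float32),(q[...,1]/q[...,2]).astype(np.float32),cv2.INTER_LINEAR)
    r=rect(.03);pts=[]
    for j in range(80,720,20):
        b=np.nonzero(r[j]>130)[0]
        if len(b): pts.append((o[1]+s*j,(o[0]+s*b.min())*1e3,(o[0]+s*b.max())*1e3))
    pts=np.array(pts);k=abs(pts[:,2]-pts[:,1]-40)<4;pts=pts[k]
    f=np.polyfit(pts[:,0],pts[:,1:].mean(1),1);print(nm,len(pts),"x(y=.02)",np.polyval(f,.02).round(2),"slope deg",np.degrees(np.arctan(f[0]/1e3)).round(2),"w",(pts[:,2]-pts[:,1]).mean())
    r=rect(.042);xc=int((.6445-o[0])/s);col=r[:,xc-6:xc+7].mean(1)
    b=(col>130).astype(np.uint8)[None];n,l,st,ce=cv2.connectedComponentsWithStats(b)
    print([((o[1]+s*ce[i][0])*1e3,st[i][2]*.5) for i in range(1,n)])
E
```

```text
w2 28 x(y=.02) 644.02 slope deg 0.28 w 41.76785714285716
[(np.float64(-184.25000000000003), np.float64(15.0)), (np.float64(-133.5), np.float64(11.5)), (np.float64(-124.50000000000001), np.float64(1.5)), (np.float64(-75.75000000000001), np.float64(10.0)), (np.float64(20.74999999999999), np.float64(6.0)), (np.float64(117.5), np.float64(7.5))]
top0 1 x(y=.02) 281.2 slope deg -63.53 w 43.5
[(np.float64(-181.25000000000003), np.float64(14.0)), (np.float64(-134.75), np.float64(20.0)), (np.float64(-76.75000000000001), np.float64(10.0)), (np.float64(20.99999999999999), np.float64(8.5)), (np.float64(118.5), np.float64(8.5)), (np.float64(177.75000000000003), np.float64(20.0))]<stdin>:18: RankWarning: Polyfit may be poorly conditioned
```

Emit:
step_arm(
  motion=[
    [[0.085,-0.04,0.06,-0.03,0,0,1.3],[0.085,-0.08,0.12,-0.06,0,0,1.3],[0.085,-0.08,0.125,-0.12,0,0,1.3],[0.085,-0.08,0.125,-0.18,0,0,1.3],[0.085,-0.08,0.125,-0.24,0,0,1.3],[0.085,-0.08,0.125,-0.27,0,0,1.3],[0.085,-0.08,0.125,-0.27,0,0,1.3],[0.085,-0.08,0.125,-0.27,0,0,1.3]],
  ],
)

```text
time: 3.3
tool_pos: [0.4824, 0.0995, 0.1437]
tcp_rot: [-2.203, -2.234, -0.009]
wrist_force: [0.8, -0.1, 0.5]
width: 0.996
```

Emit:
step_arm(
  motion=[
    [[0.085,-0.002,0,-0.03,0,0,0],[0.085,-0.002,0,-0.06,0,0,0],[0.085,-0.002,0,-0.083,0,0,0],[0.085,-0.002,0,-0.083,0,0,0],[0.04,-0.002,0,-0.083,0,0,0],[0.04,-0.002,0,-0.083,0,0,0],[0.04,-0.002,0,-0.083,0,0,0],[0.04,-0.002,0,-0.083,0,0,0]],
  ],
  newtons=50,
)

```text
time: 4.3
tool_pos: [0.4819, 0.0998, 0.0627]
tcp_rot: [-2.204, -2.236, -0.013]
wrist_force: [-1.5, -0.4, 7.2]
width: 0.534
```

Emit:
step_arm(
  motion=[
    [[0.04,0,0,0.02,0,0,0],[0.04,0,0,0.05,0,0,0],[0.04,0,0,0.08,0,0,0],[0.04,0.05,0.02,0.1,0,0,-1.2],[0.04,0.1,0.04,0.1,0,0,-1.2],[0.04,0.14,0.066,0.1,0,0,-1.2],[0.04,0.162,0.066,0.1,0,0,-1.2],[0.04,0.162,0.066,0.1,0,0,-1.2]],
  ],
)

```text
time: 5.3
tool_pos: [0.6446, 0.1659, 0.1618]
tcp_rot: [-2.227, -2.212, -0.012]
wrist_force: [0.3, 0.2, -3.7]
width: 0.525
```

```bash
cat >> h.py <<'E'
from scipy.spatial.transform import Rotation as Ro
def corr(jaw):
    """turn (deg, world rotvec) from the measured pose to a level tool with jaws at angle jaw (deg)"""
    s=read_state();R=Ro.from_rotvec(s["tcp_rot"]);a=np.radians(jaw)
    y=np.array([np.cos(a),np.sin(a),0]);z=np.array([0,0,-1.]);G=Ro.from_matrix(np.c_[np.cross(y,z),y,z])
    return np.degrees((G*R.inv()).as_rotvec()).round(2)
E
python3 - <<'E'
from h import *
s=read_state();print(s["time"],s["tool_pos"],s["width"],s["wrist_force"],corr(-.35))
c=get_calibration("wrist");p,d=read_camera("wrist");cv2.imwrite("pics/w3.png",p)
E
```

```text
5.3 [0.64463164 0.16593058 0.16180546] 0.5248588940344628 [ 0.3055777   0.22871131 -3.73116125] [-0.41  0.21  0.03]
```

View pics/w3.png

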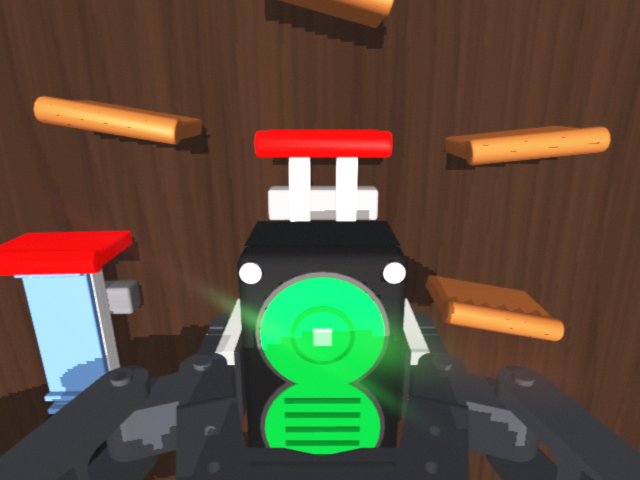

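Wrist view: the green pod sits square between the pads, lenses near (322,335), and the carrier's red end is straight ahead at (323,143). Descending to just above the rails.

Emit:
step_arm(
  motion=[
    [[0.04,0.001,0.002,-0.03,-0.4,0.2,0],[0.04,0.001,0.002,-0.06,-0.4,0.2,0],[0.04,0.001,0.002,-0.08,-0.4,0.2,0],[0.04,0.001,0.002,-0.094,-0.4,0.2,0],[0.04,0.001,0.002,-0.098,-0.4,0.2,0],[0.04,0.001,0.002,-0.098,-0.4,0.2,0],[0.04,0.001,0.002,-0.098,-0.4,0.2,0],[0.04,0.001,0.002,-0.098,-0.4,0.2,0]],
  ],
)

```text
time: 6.35
tool_pos: [0.645, 0.1678, 0.0647]
tcp_rot: [-2.229, -2.214, -0.001]
wrist_force: [-0.2, 0.1, -3.9]
width: 0.531
```

```bash
python3 - <<'E'
from h import *
print(corr(-.35),read_state()["tool_pos"],read_state()["wrist_force"])
p,d=read_camera("top");print(pods(p,get_calibration("top"),.0765))
cv2.imwrite("pics/sc2.png",read_camera("scene")[0][180:340,280:480].repeat(4,0).repeat(4,1))
E
```

```text
[-0.03  0.02  0.04] [0.64504372 0.16783606 0.06470074] [-0.24141023  0.05907813 -3.87819085]
{'amber': [([481.6, 5.3], [35.7, 66.2], np.float64(2.8), [481.4, 5.2])], 'red': [([483.9, -97.0], [35.8, 66.4], np.float64(1.01), [484.1, -95.3])], 'clear': [([484.4, -190.9], [35.8, 64.7], np.float64(2.17), [484.8, -191.8])]}
```

View pics/sc2.png

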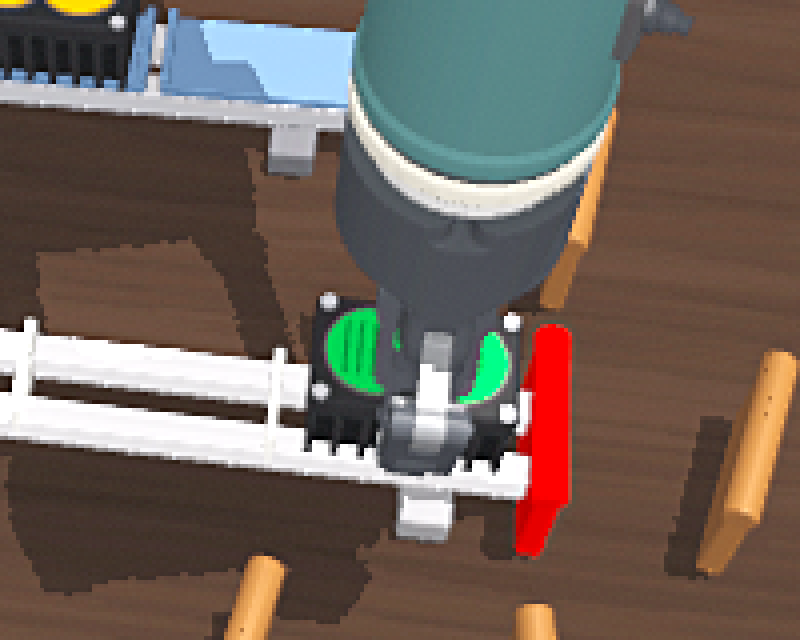

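Emit:
step_arm(
  motion=[
    [[0.04,0,0,-0.001,0,0,0],[0.04,0,0,-0.002,0,0,0],[0.04,0,0,-0.003,0,0,0],[0.04,0,0,-0.0035,0,0,0],[0.04,0,0,-0.004,0,0,0],[0.04,0,0,-0.004,0,0,0],[0.04,0,0,-0.004,0,0,0],[0.04,0,0,-0.004,0,0,0]],
  ],
)

```text
time: 7.45
tool_pos: [0.6448, 0.1678, 0.0604]
tcp_rot: [-2.229, -2.214, -0.0]
wrist_force: [0.6, 0.2, -3.9]
width: 0.535
```

Still no contact; going on in small steps.

Emit:
step_arm(
  motion=[
    [[0.04,0,0,-0.0005,0,0,0],[0.04,0,0,-0.001,0,0,0],[0.04,0,0,-0.0015,0,0,0],[0.04,0,0,-0.002,0,0,0],[0.04,0,0,-0.0025,0,0,0],[0.04,0,0,-0.0025,0,0,0],[0.04,0,0,-0.0025,0,0,0],[0.04,0,0,-0.0025,0,0,0]],
  ],
)

```text
time: 8.45
tool_pos: [0.6448, 0.1678, 0.0579]
tcp_rot: [-2.229, -2.214, -0.0]
wrist_force: [-0.1, 0.2, -3.2]
width: 0.531
```

Emit:
step_arm(
  motion=[
    [[0.04,0,0,-0.0005,0,0,0],[0.04,0,0,-0.001,0,0,0],[0.04,0,0,-0.0015,0,0,0],[0.04,0,0,-0.002,0,0,0],[0.04,0,0,-0.002,0,0,0],[0.04,0,0,-0.002,0,0,0],[0.04,0,0,-0.002,0,0,0],[0.04,0,0,-0.002,0,0,0]],
  ],
)

```text
time: 9.45
tool_pos: [0.6449, 0.1677, 0.0569]
tcp_rot: [-2.229, -2.214, -0.0]
wrist_force: [-3.9, -3.0, 6.0]
width: 0.53
```

Emit:
step_arm(
  motion=[
    [[0.085,0,0,0,0,0,0],[0.085,0,0,0,0,0,0],[0.085,0,0,0,0,0,0],[0.085,0,0,0.01,0,0,0],[0.085,0,0,0.05,0,0,0],[0.085,0,-0.02,0.1,0,0,0],[0.085,-0.02,-0.08,0.14,0,0,0],[0.085,-0.06,-0.13,0.16,0,0,0]],
  ],
)

```text
time: 10.45
tool_pos: [0.5954, 0.0489, 0.2152]
tcp_rot: [2.225, 2.212, 0.006]
wrist_force: [-0.2, -0.3, 0.3]
width: 0.999
```

```bash
python3 - <<'E'
from h import *
print(corr(.8))
c=get_calibration("wrist");p,d=read_camera("wrist");cv2.imwrite("pics/w4.png",p);print(pods(p,c,.074)); print({k:v for k,v in pods(p,c,.0785).items() if k!="green"})
h=cv2.cvtColor(p,cv2.COLOR_BGR2HSV)
t,_=read_camera("top");ct=get_calibration("top");s,_=read_camera("scene");cs=get_calibration("scene")
print("top",pods(t,ct,.074,("green",)))
print(tri(ct,blobs(mask(t,"green"),300)[0][0],cs,blobs(mask(s,"green"),300)[0][0]))
E
```

```text
[-0.01  0.33  1.14]
{'amber': [([479.0, 3.3], [35.6, 64.7], np.float64(-7.31), [478.2, 6.2])], 'clear': [([640.6, -88.7], [43.3, 73.4], np.float64(-1.58), [637.8, -87.6])]}
{'amber': [([481.0, 5.4], [35.0, 63.6], np.float64(-7.31), [480.2, 8.3])], 'clear': [([639.8, -85.0], [42.5, 72.2], np.float64(-1.58), [637.1, -83.9])]}
top {}
(array([0.64554821, 0.17287368, 0.07207932]), np.float64(0.009516155032683361))
```

View pics/w4.png

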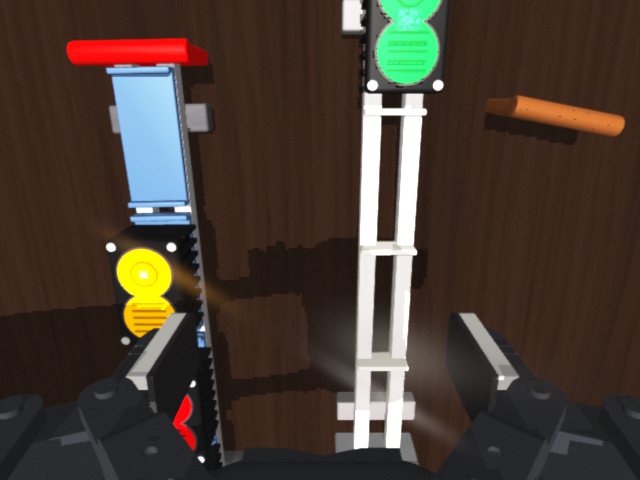

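```bash
python3 - <<'E'
from h import *
c=get_calibration("wrist")
print("pod near top edge",atz(c,(405,92),.072),"screws",atz(c,(373,85),.073),atz(c,(437.5,86),.073))
for u in ((394,112),(388,248),(382,362)): print("div",atz(c,u,.042))
E
```

```text
pod near top edge [0.64284105 0.1291071  0.072     ] screws [0.62403339 0.13307821 0.073     ] [0.6612375  0.13221205 0.073     ]
div [0.64185909 0.11716785 0.042     ]
div [0.6414314 0.0228606 0.042    ]
div [ 0.64023622 -0.07208597  0.042     ]
```

Emit:
step_arm(
  motion=[
    [[0.085,-0.06,-0.02,-0.01,0,0.3,1.1],[0.085,-0.114,-0.044,-0.04,0,0.3,1.1],[0.085,-0.114,-0.044,-0.08,0,0.3,1.1],[0.085,-0.114,-0.044,-0.12,0,0.3,1.1],[0.085,-0.114,-0.044,-0.154,0,0.3,1.1],[0.085,-0.114,-0.044,-0.154,0,0.3,1.1],[0.085,-0.114,-0.044,-0.154,0,0.3,1.1],[0.04,-0.114,-0.044,-0.154,0,0.3,1.1]],
  ],
)

```text
time: 11.6
tool_pos: [0.4817, 0.0043, 0.0621]
tcp_rot: [2.21, 2.231, 0.003]
wrist_force: [0.2, -0.5, 0.5]
width: 0.814
```

Emit:
step_arm(
  motion=[
    [[0.04,0,0,0,0,0,0],[0.04,0,0,0,0,0,0],[0.04,0,0,0,0,0,0],[0.04,0,0,0.01,0,0,0],[0.04,0,0,0.05,0,0,0],[0.04,0,0.01,0.09,0,0,0],[0.04,0.06,0.04,0.1,0,0,-1.2],[0.04,0.12,0.065,0.1,0,0,-1.2]],
  ],
  newtons=50,
)

```text
time: 12.6
tool_pos: [0.596, 0.0668, 0.1642]
tcp_rot: [2.232, 2.206, 0.007]
wrist_force: [1.1, -0.8, -3.6]
width: 0.534
```

```bash
python3 - <<'E'
from h import *
s=read_state();print(s["tool_pos"],s["width"],s["wrist_force"],corr(-.35))
E
```

```text
[0.59600481 0.0668338  0.16423508] 0.5335789665140378 [ 1.06690083 -0.80462781 -3.55103048] [-0.02  0.33  0.33]
```

Emit:
step_arm(
  motion=[
    [[0.04,0.0487,0.0024,0,0,0.3,0.3],[0.04,0.0487,0.0024,0,0,0.3,0.3],[0.04,0.0487,0.0024,-0.04,0,0.3,0.3],[0.04,0.0487,0.0024,-0.075,0,0.3,0.3],[0.04,0.0487,0.0024,-0.095,0,0.3,0.3],[0.04,0.0487,0.0024,-0.102,0,0.3,0.3],[0.04,0.0487,0.0024,-0.102,0,0.3,0.3],[0.04,0.0487,0.0024,-0.102,0,0.3,0.3]],
  ],
)

```text
time: 13.6
tool_pos: [0.6461, 0.0693, 0.0641]
tcp_rot: [2.227, 2.213, 0.005]
wrist_force: [1.1, -0.2, -4.4]
width: 0.529
```

```bash
python3 - <<'E'
from h import *
s=read_state();print(s["tool_pos"],s["width"],s["wrist_force"],corr(-.35))
E
```

```text
[0.64608973 0.06933555 0.06410686] 0.5287756922472934 [ 1.11318189 -0.1509069  -4.3645679 ] [-0.03  0.21  0.03]
```

Emit:
step_arm(
  motion=[
    [[0.04,-0.0013,0,-0.002,0,0.2,0],[0.04,-0.0013,0,-0.004,0,0.2,0],[0.04,-0.0013,0,-0.005,0,0.2,0],[0.04,-0.0013,0,-0.0055,0,0.2,0],[0.04,-0.0013,0,-0.006,0,0.2,0],[0.04,-0.0013,0,-0.0065,0,0.2,0],[0.04,-0.0013,0,-0.0065,0,0.2,0],[0.04,-0.0013,0,-0.0065,0,0.2,0]],
  ],
)

```text
time: 14.6
tool_pos: [0.6447, 0.0693, 0.0578]
tcp_rot: [-2.229, -2.214, -0.001]
wrist_force: [-2.0, 0.5, -0.2]
width: 0.53
```

Emit:
step_arm(
  motion=[
    [[0.04,0,0,-0.0005,0,0,0],[0.04,0,0,-0.0005,0,0,0],[0.085,0,0,-0.0005,0,0,0],[0.085,0,0,-0.0005,0,0,0],[0.085,0,0,0,0,0,0],[0.085,0,0,0.02,0,0,0],[0.085,0,0,0.07,0,0,0],[0.085,-0.01,-0.04,0.13,0,0,0]],
  ],
)

```text
time: 15.6
tool_pos: [0.6366, 0.0364, 0.1818]
tcp_rot: [-2.226, -2.217, -0.003]
wrist_force: [1.1, -0.2, 0.9]
width: 0.997
```

Emit:
step_arm(
  motion=[
    [[0.085,-0.04,-0.05,0.01,0,0,1.2],[0.085,-0.08,-0.1,0.01,0,0,1.2],[0.085,-0.11,-0.13,0.01,0,0,1.2],[0.085,-0.14,-0.14,0.01,0,0,1.2],[0.085,-0.15,-0.14,0,0,0,1.2],[0.085,-0.15,-0.14,-0.02,0,0,1.2],[0.085,-0.15,-0.14,-0.02,0,0,1.2],[0.085,-0.15,-0.14,-0.02,0,0,1.2]],
  ],
)

```text
time: 16.6
tool_pos: [0.4874, -0.1033, 0.1624]
tcp_rot: [2.201, 2.241, 0.003]
wrist_force: [0.2, 1.0, 1.3]
width: 0.995
```

```bash
python3 - <<'E'
from h import *
s=read_state();print(s["tool_pos"],s["width"],corr(.8))
c=get_calibration("wrist");p,d=read_camera("wrist");cv2.imwrite("pics/w5.png",p);print(pods(p,c,.078))
t,_=read_camera("top");ct=get_calibration("top");s,_=read_camera("scene");cs=get_calibration("scene")
print("top",pods(t,ct,.075,))
for k in ("green","amber"):
  a=[b for b in blobs(mask(t,k),300)];b=[b for b in blobs(mask(s,k),300)];print(k,a,b)
print(atz(ct,(331,221),.042))
cv2.imwrite("pics/top5.png",cv2.resize(t[185:335,210:510],None,fx=2.6,fy=2.6,interpolation=cv2.INTER_CUBIC))
E
```

```text
[ 0.48742697 -0.10331769  0.16238823] 0.995296481508699 [-0.06  0.11 -0.22]
{'red': [([484.4, -97.1], [34.6, 65.5], np.float64(0.32), [484.3, -96.0])], 'clear': [([484.4, -192.2], [33.6, 64.0], np.float64(1.12), [484.5, -190.8])]}
top {'green': [([644.1, 166.7], [34.4, 66.7], np.float64(-1.16), [644.5, 166.4])], 'amber': [([643.8, 69.5], [36.4, 66.8], np.float64(-1.9), [644.5, 70.5])]}
green [([253.3, 219.8], [236, 211, 36, 19, 541])] [([382.8, 270.9], [361, 260, 45, 23, 732])]
amber [([304.5, 219.1], [287, 210, 36, 20, 568])] [([627.1, 23.3], [611, 0, 29, 41, 784]), ([316.6, 263.6], [295, 253, 44, 23, 727])]
[0.64292359 0.01811215 0.042     ]
```

View pics/top5.png

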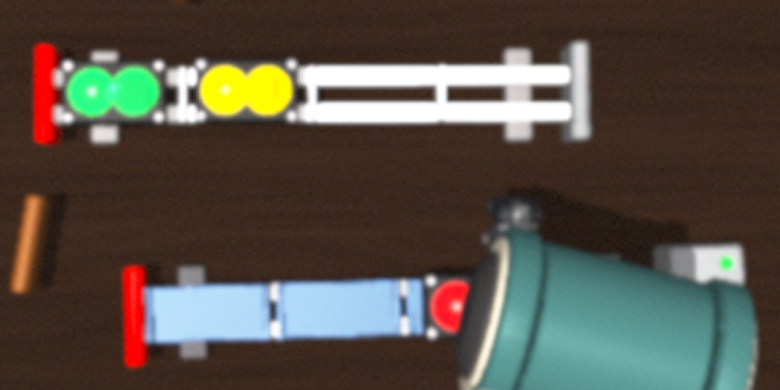

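Top crop: green and amber both stand in the right bays, at about (644,167) and (644,69.5) mm. Now the red pod.

Emit:
step_arm(
  motion=[
    [[0.085,-0.003,0.006,0,0,0.1,0],[0.085,-0.003,0.006,-0.04,0,0.1,0],[0.085,-0.003,0.006,-0.08,0,0.1,0],[0.085,-0.003,0.006,-0.1005,0,0.1,0],[0.085,-0.003,0.006,-0.1005,0,0.1,0],[0.085,-0.003,0.006,-0.1005,0,0.1,0],[0.04,-0.003,0.006,-0.1005,0,0.1,0],[0.04,-0.003,0.006,-0.1005,0,0.1,0]],
  ],
  newtons=50,
)

```text
time: 17.75
tool_pos: [0.4855, -0.0978, 0.0633]
tcp_rot: [2.2, 2.24, 0.004]
wrist_force: [-0.8, -0.7, 0.2]
width: 0.599
```

Emit:
step_arm(
  motion=[
    [[0.04,0,0,0,0,0,0],[0.04,0,0,0,0,0,0],[0.04,0,0,0.01,0,0,0],[0.04,0,0,0.05,0,0,0],[0.04,0,0.01,0.09,0,0,0],[0.04,0.06,0.04,0.1,0,0,-1.2],[0.04,0.12,0.068,0.1,0,0,-1.2],[0.04,0.16,0.068,0.1,0,0,-1.2]],
  ],
)

```text
time: 18.75
tool_pos: [0.6472, -0.0278, 0.1639]
tcp_rot: [2.222, 2.218, 0.005]
wrist_force: [0.3, -0.3, -2.9]
width: 0.531
```

```bash
python3 - <<'E'
from h import *
s=read_state();print(s["tool_pos"],s["width"],s["wrist_force"],corr(-.35))
E
```

```text
[ 0.64716151 -0.02780545  0.16389219] 0.5314257081502098 [ 0.25399018 -0.34854151 -2.8942706 ] [-0.04  0.21 -0.27]
```

Emit:
step_arm(
  motion=[
    [[0.04,-0.0032,-0.001,0,0,0.2,-0.3],[0.04,-0.0032,-0.001,-0.04,0,0.2,-0.3],[0.04,-0.0032,-0.001,-0.075,0,0.2,-0.3],[0.04,-0.0032,-0.001,-0.095,0,0.2,-0.3],[0.04,-0.0032,-0.001,-0.101,0,0.2,-0.3],[0.04,-0.0032,-0.001,-0.102,0,0.2,-0.3],[0.04,-0.0032,-0.001,-0.102,0,0.2,-0.3],[0.04,-0.0032,-0.001,-0.102,0,0.2,-0.3]],
  ],
)

```text
time: 19.75
tool_pos: [0.645, -0.0289, 0.0634]
tcp_rot: [2.228, 2.213, 0.004]
wrist_force: [-0.0, 0.2, -2.9]
width: 0.537
```

```bash
python3 - <<'E'
from h import *
s=read_state();print(s["tool_pos"],s["width"],s["wrist_force"],corr(-.35))
E
```

```text
[ 0.645031   -0.02887723  0.06344178] 0.5369865919286126 [-9.62703978e-04  1.98382380e-01 -2.92668936e+00] [-0.03  0.15  0.03]
```

Emit:
step_arm(
  motion=[
    [[0.04,-0.001,0,-0.002,0,0.15,0],[0.04,-0.001,0,-0.004,0,0.15,0],[0.04,-0.001,0,-0.005,0,0.15,0],[0.04,-0.001,0,-0.0053,0,0.15,0],[0.04,-0.001,0,-0.0056,0,0.15,0],[0.04,-0.001,0,-0.006,0,0.15,0],[0.04,-0.001,0,-0.006,0,0.15,0],[0.04,-0.001,0,-0.006,0,0.15,0]],
  ],
)

```text
time: 20.75
tool_pos: [0.644, -0.0289, 0.0576]
tcp_rot: [-2.229, -2.214, -0.001]
wrist_force: [-1.2, -0.8, -2.0]
width: 0.528
```

Emit:
step_arm(
  motion=[
    [[0.04,0,0,-0.0003,0,0,0],[0.04,0,0,-0.0006,0,0,0],[0.04,0,0,-0.0009,0,0,0],[0.04,0,0,-0.001,0,0,0],[0.04,0,0,-0.001,0,0,0],[0.04,0,0,-0.001,0,0,0],[0.04,0,0,-0.001,0,0,0],[0.04,0,0,-0.001,0,0,0]],
  ],
)

```text
time: 21.75
tool_pos: [0.6441, -0.0289, 0.0576]
tcp_rot: [-2.229, -2.214, -0.001]
wrist_force: [-4.5, 0.1, 5.1]
width: 0.534
```

Contact. Release, rise and go to the clear pod.

Emit:
step_arm(
  motion=[
    [[0.085,0,0,0,0,0,0],[0.085,0,0,0,0,0,0],[0.085,0,0,0,0,0,0],[0.085,0,0,0.005,0,0,0],[0.085,0,0,0.04,0,0,0],[0.085,0,0,0.09,0,0,0],[0.085,-0.02,-0.03,0.13,0,0,0],[0.085,-0.07,-0.06,0.13,0,0,0]],
  ],
)

```text
time: 22.75
tool_pos: [0.5784, -0.0902, 0.1935]
tcp_rot: [2.22, 2.209, 0.011]
wrist_force: [0.3, -0.5, -0.4]
width: 0.994
```

Emit:
step_arm(
  motion=[
    [[0.085,-0.05,-0.05,0,0,0,1.2],[0.085,-0.092,-0.1,0,0,0,1.2],[0.085,-0.092,-0.105,0,0,0,1.2],[0.085,-0.092,-0.105,-0.01,0,0,1.2],[0.085,-0.092,-0.105,-0.02,0,0,1.2],[0.085,-0.092,-0.105,-0.02,0,0,1.2],[0.085,-0.092,-0.105,-0.02,0,0,1.2],[0.085,-0.092,-0.105,-0.02,0,0,1.2]],
  ],
)

```text
time: 23.75
tool_pos: [0.4869, -0.1948, 0.1736]
tcp_rot: [2.196, 2.233, 0.011]
wrist_force: [-0.1, -0.0, 0.7]
width: 0.995
```

```bash
python3 - <<'E'
from h import *
s=read_state();print(s["tool_pos"],s["width"],corr(.8))
c=get_calibration("wrist");p,d=read_camera("wrist");print(pods(p,c,.078))
t,_=read_camera("top");print("top",pods(t,get_calibration("top"),.075))
E
```

```text
[ 0.4869319  -0.19476915  0.17364159] 0.9948918317356347 [ 0.11  0.68 -0.17]
{'clear': [([484.6, -191.2], [34.9, 64.9], np.float64(0.61), [484.6, -188.4])]}
top {'green': [([644.1, 166.7], [34.4, 66.7], np.float64(-0.88), [644.4, 166.9])], 'amber': [([643.8, 69.5], [36.4, 66.8], np.float64(-2.01), [644.4, 69.9])], 'red': [([643.4, -27.9], [34.5, 66.9], np.float64(-3.34), [643.7, -28.7])]}
```

Emit:
step_arm(
  motion=[
    [[0.085,-0.0025,0.0035,0,0.1,0.7,-0.2],[0.085,-0.0025,0.0035,-0.04,0.1,0.7,-0.2],[0.085,-0.0025,0.0035,-0.08,0.1,0.7,-0.2],[0.085,-0.0025,0.0035,-0.111,0.1,0.7,-0.2],[0.085,-0.0025,0.0035,-0.1115,0.1,0.7,-0.2],[0.085,-0.0025,0.0035,-0.1115,0.1,0.7,-0.2],[0.04,-0.0025,0.0035,-0.1115,0.1,0.7,-0.2],[0.04,-0.0025,0.0035,-0.1115,0.1,0.7,-0.2]],
  ],
  newtons=50,
)

```text
time: 24.85
tool_pos: [0.4854, -0.192, 0.0638]
tcp_rot: [2.205, 2.234, 0.001]
wrist_force: [0.8, -0.5, -0.6]
width: 0.596
```

Emit:
step_arm(
  motion=[
    [[0.04,0,0,0,0,0,0],[0.04,0,0,0,0,0,0],[0.04,0,0,0.01,0,0,0],[0.04,0,0,0.05,0,0,0],[0.04,0,0.01,0.09,0,0,0],[0.04,0.06,0.04,0.1,0,0,-1.2],[0.04,0.12,0.065,0.1,0,0,-1.2],[0.04,0.157,0.065,0.1,0,0,-1.2]],
  ],
)

```text
time: 25.85
tool_pos: [0.6444, -0.1251, 0.1647]
tcp_rot: [2.226, 2.212, 0.003]
wrist_force: [0.3, -0.8, -2.8]
width: 0.529
```

```bash
python3 - <<'E'
from h import *
s=read_state();print(s["tool_pos"],s["width"],s["wrist_force"],corr(-.35))
E
```

```text
[ 0.64442421 -0.12509518  0.16468283] 0.5293311898492413 [ 0.28499828 -0.8479049  -2.82877057] [0.07 0.21 0.  ]
```

Emit:
step_arm(
  motion=[
    [[0.04,-0.0015,-0.002,0,0.1,0.2,0],[0.04,-0.0015,-0.002,-0.04,0.1,0.2,0],[0.04,-0.0015,-0.002,-0.075,0.1,0.2,0],[0.04,-0.0015,-0.002,-0.095,0.1,0.2,0],[0.04,-0.0015,-0.002,-0.101,0.1,0.2,0],[0.04,-0.0015,-0.002,-0.102,0.1,0.2,0],[0.04,-0.0015,-0.002,-0.102,0.1,0.2,0],[0.04,-0.0015,-0.002,-0.102,0.1,0.2,0]],
  ],
)

```text
time: 26.85
tool_pos: [0.644, -0.1274, 0.0642]
tcp_rot: [2.227, 2.213, 0.003]
wrist_force: [-0.3, -0.0, -2.5]
width: 0.529
```

```bash
python3 - <<'E'
from h import *
s=read_state();print(s["tool_pos"],s["width"],s["wrist_force"],corr(-.35))
E
```

```text
[ 0.64397916 -0.127351    0.0642488 ] 0.5290073211748338 [-0.27027217 -0.01167946 -2.5153668 ] [-0.    0.15  0.  ]
```

Emit:
step_arm(
  motion=[
    [[0.04,-0.0005,0.0003,-0.002,0,0.15,0],[0.04,-0.0005,0.0003,-0.004,0,0.15,0],[0.04,-0.0005,0.0003,-0.005,0,0.15,0],[0.04,-0.0005,0.0003,-0.0055,0,0.15,0],[0.04,-0.0005,0.0003,-0.006,0,0.15,0],[0.04,-0.0005,0.0003,-0.0065,0,0.15,0],[0.04,-0.0005,0.0003,-0.0065,0,0.15,0],[0.04,-0.0005,0.0003,-0.0065,0,0.15,0]],
  ],
)

```text
time: 27.85
tool_pos: [0.6435, -0.127, 0.0581]
tcp_rot: [-2.228, -2.215, 0.0]
wrist_force: [-2.4, 0.5, 1.5]
width: 0.53
```

Emit:
step_arm(
  motion=[
    [[0.04,0,0,-0.0006,0,0,0],[0.04,0,0,-0.0006,0,0,0],[0.085,0,0,-0.0003,0,0,0],[0.085,0,0,0,0,0,0],[0.085,0,0,0,0,0,0],[0.085,0,0,0.02,0,0,0],[0.085,0,0,0.06,0,0,0],[0.085,0,-0.03,0.11,0,0,0]],
  ],
)

```text
time: 28.85
tool_pos: [0.6429, -0.1554, 0.1692]
tcp_rot: [-2.224, -2.216, 0.001]
wrist_force: [1.1, -0.4, 0.4]
width: 0.994
```

Emit:
step_arm(
  motion=[
    [[0.085,-0.02,-0.03,0.05,0,0,0],[0.085,-0.06,-0.06,0.1,0,0,0],[0.085,-0.1,-0.1,0.15,0,0,0],[0.085,-0.12,-0.14,0.18,0,0,0],[0.085,-0.12,-0.16,0.18,0,0,0],[0.085,-0.12,-0.16,0.18,0,0,0],[0.085,-0.12,-0.16,0.18,0,0,0],[0.085,-0.12,-0.16,0.18,0,0,0]],
  ],
)

```text
time: 29.85
tool_pos: [0.523, -0.3142, 0.3485]
tcp_rot: [-2.222, -2.216, 0.001]
wrist_force: [0.8, -0.1, -0.2]
width: 0.998
```

```bash
python3 - <<'E'
from h import *
t,d=read_camera("top");ct=get_calibration("top");s,_=read_camera("scene");cs=get_calibration("scene")
print(pods(t,ct,.075));P=cloud(ct,d)
# top-plane tilt of each pod from depth
for n,y in zip("garc",(.167,.0695,-.028,-.126)):
    m=(abs(P[...,0]-.644)<.02)&(abs(P[...,1]-y)<.035)&(P[...,2]>.06)
    q=P[m];f=np.linalg.lstsq(np.c_[q[:,:2]-q[:,:2].mean(0),np.ones(len(q))],q[:,2],rcond=None)[0];print(n,len(q),"tilt deg",np.degrees(f[:2]).round(2),"z",f[2].round(4))
cv2.imwrite("pics/top6.png",cv2.resize(t[185:255,210:450],None,fx=3.3,fy=3.3,interpolation=cv2.INTER_CUBIC))
cv2.imwrite("pics/sc6.png",cv2.resize(s[200:330,130:440],None,fx=2.5,fy=2.5,interpolation=cv2.INTER_CUBIC))
E
```

```text
{'green': [([644.1, 166.7], [34.4, 66.7], np.float64(-0.5), [644.5, 167.2])], 'amber': [([643.8, 69.5], [36.4, 66.8], np.float64(-3.54), [644.4, 69.5])], 'red': [([643.4, -27.9], [34.5, 66.9], np.float64(-0.01), [643.6, -26.5])], 'clear': [([643.1, -125.4], [36.4, 67.1], np.float64(-0.34), [643.0, -125.1])]}
g 752 tilt deg [0.78 0.11] z 0.0719
a 739 tilt deg [1.53 0.1 ] z 0.0719
r 754 tilt deg [-0.13  0.41] z 0.0719
c 743 tilt deg [-0.15  0.22] z 0.0717
```

View pics/top6.png

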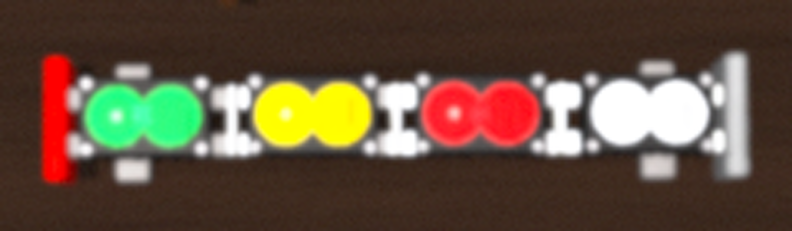

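View pics/sc6.png

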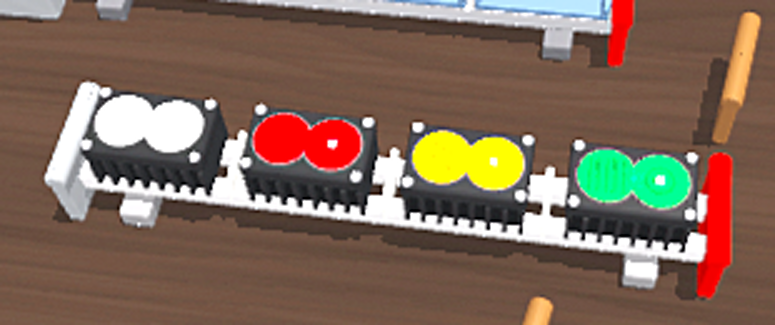

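All four stand in order: green, amber, red, clear from the red end. They are level, with tops at 0.072 m, and centred within about 1 mm. Handing in.

```bash
python3 -c "
from workcell import *
print(finish_job())"
```

```text
the job is handed in; nothing more can be done
None
```

I moved all four pods to the carrier and handed the job in at about 30 s. From the carrier's red end they stand green, amber, red, clear, the same order as on the burn-in rack.

- **Setting down:** each pod was lowered until the wrist force showed it touching the rails, then released. Lenses are up, and the gripper was clear of everything at hand-in.
- **Final check, top camera:** the pods are within about 1 mm of their bay middles along the carrier and about 0.5 mm across it. All four tops are at 0.072 m, which matches 30 mm rails plus a 42 mm pod. The scene camera agrees on order and seating.
- **Weaker or disagreeing readings:**
    - The wrist camera was a few millimetres off in absolute position, so I relied on the top view and relative gaps.
    - My lens-shape and depth estimates gave amber as about 3.5° turned and 1.5° tilted. I took these as measurement noise: the turn estimate varied by several degrees on pods that had not moved, and the pictures show amber flat and square.
    - The carrier's angle came out between -0.28° and -0.45° depending on the method. I used -0.35°.

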